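# Bolt the pull-out tray and pulse the spice grinder by its bayonet lid

## Robot

A 6-joint arm with a two-finger parallel gripper is mounted at the origin on the work surface. World frame = base frame: x ahead of the robot, y to its left, z up, the work surface at z = 0. Lengths are in m, angles in rad, forces in N, time in s.
With the tool pointing down it reaches from about 0.275 to 0.725 m from the base axis. Payload 5.6 kg.
Tool frame: the origin (TCP) lies midway between the tips of the shut fingers; the grasp point (between the pads) lies 19 mm behind it; z points along the fingers, y is the line along which they close (so a half turn about z gives the same grasp; the last joint's range is limited). The gripper opens to 85 mm and grips with 20 to 120 N. Pads are 22 mm wide; open, the fingers measure 114 mm over their backs; the gripper's body (76 mm by 85 mm) begins 54 mm behind the grasp point. The pads swing forward as they close: fully open they stand 13 mm farther back than shut.
Start: joints at [-0.953, 0.255, 0.108, 0, -1.424, -0.285], TCP at [0.18, -0.52, 0.231] pointing down, gripper open.
Joint ranges: [-2.95, 2.95], [-1.21, 1.97], [-1.09, 1.5], [-2.87, 1.71], [-2.94, -0.07], [-3.05, 3.05]. Speed limits (rad/s): [2.57, 2.57, 3.14, 3.14, 3.14, 3.14].

## Interface

Orientations are given as a rotation vector (axis times angle).
In Python, from bench import arm, vision gives the robot as it stands. The module is installed in compiled form; this text tells all that it offers.
- The arm moves only by the tool drive_tool, never from a script. Its argument "plan" is one flat list of numbers, 5 for each row, row after row: the shift along the tool's x, y, z in cm, then the turn about the tool's z in degrees, then the opening, from -1 (shut) to 1 (fully open), so that 0 is half open. A call has 1 to 20 rows; each row shifts and turns the commanded pose from where the row before left it, along the tool's axes as they then stand; what a row does not reach is not made up. A row lasts 1/12 s, in which the tool goes at most 41.7 mm and 7.16 degrees, less where a joint would pass 70% of its speed; a pose out of reach is approached as far as the arm can. A call with a gripper value outside its range is refused whole. The fingers move at their own pace and stop on an object; "newtons" is the grip in N (left out, the last holds). Time passes only in rows, so rows that do not move let the fingers close. It gives the time, the measured TCP pose, the force, the opening and the grip force at its end, in the units of the state.
- arm.get_state(): the state, without advancing time (a new reading comes with each control period).
- vision.get_image(name): name is "side" or "top" or "wrist"; returns (picture, depth): 400x640x3 uint8, red, green, blue; 400x640 float32, m along the optical axis (not along the pixel's ray), 0 where there is no reading.
- vision.get_calibration(name): a dict with "vertical_fov" (degrees; the focal length in pixels is half the picture's height over the tangent of half this angle, whatever the lens; pixels are square), "cx", "cy" (the principal point, pixels), "dist_coeffs" ([k1, k2, p1, p2, k3] as OpenCV has them; the pictures are not rectified), "origin" and "rotation" of the camera in the world. Camera axes: x right, y up, looking along -z (the intrinsics and any distortion apply to the point x, -y, -z); pixel columns grow to the right and rows downward; lengths in m; the calibration is good to about 2 mm. A picture is of the moment at which its call begins: read the wrist's pose just before it. get_calibration takes no time and is no camera call; for the wrist camera it gives the pose at the moment of the call.
- arm.hand_in(): hands the job in; it is judged then, once.
The state is a dict: "clock": time; "joint_positions": joint angles; "joint_velocities": joint speeds; "joint_efforts": joint torques, N m; "eef_pos": TCP position; "tcp_rot": TCP orientation; "contact_force": force on the tool from outside, world axes, zero at the start; "torque": the same for the moment, N m; "gripper_width": opening from 0.0 (shut) to 1.0 (fully open); "grip_force": force on a finger pad.
Only numpy, scipy, OpenCV 4.12 (cv2) and the standard library are available. Lean on these libraries where they do the work, as an engineer would, in place of code of your own. Each camera call takes 0.05 s, during which the arm holds its last target. There are 200 camera calls.

## Task

Shoot the tray's barrel bolt fully home into its keeper so that the drawn-out tray cannot slide, then set the grinder's lid on with its lugs down in the entry slots and twist it clockwise, against the spring, to the half-way mark, well short of the lock click. The grinder pulses only while the lid is held there, so do not let go: finish gripping the lid still at the half-way mark, with the bolt still home, and leave the other things in the cupboard where they stand.

Things in the scene. Friction and masses are not known exactly. Their poses are not given: they have to be found in the camera images.
- bolt_knob (a point): (sizes in mm) upright steel knob, 12 diameter, of the barrel bolt on the tray's near left part. The point is on its axis, 14 below its top, 31 above the tray's top (61 above the shelf). It stands on the rod's tail; the staples guiding the rod and the keeper are only 16 high above the tray, so the knob is free all round above that. Axes: x along the tray's run, away from the robot; y along the rod to the keeper; z up
- bolt (a joint): travel of the bolt in m along +y of bolt_knob: starts drawn at 0 to 0.004; 0.030 is its end stop, fully home in the keeper. About 1.5 N of friction; it stays where it is left
- keeper (a point): (sizes in mm) centre of the keeper, a steel staple 14 long on the left rail beside the tray, 38 above the shelf, in line with the bolt's rod; axes as for bolt_knob
- tray (a joint): slide of the pull-out tray (290 x 278 mm plywood board, top 30 mm above the shelf) in m: 0 is fully drawn out to the robot, as it starts and must stay; it slides back along +x of bolt_knob, up to 0.12, under about 4 N unless the bolt is in the keeper
- grinder_mouth (a point): (sizes in mm) spice grinder, white, round, 104 diameter, 120 high, fixed on the tray; the point is the centre of its open mouth, level with the collar's top face, 150 above the shelf. Axes as for bolt_knob. The mouth is 78 wide; two opposite entry slots, 20 wide and reaching out to 92 diameter, lie at +0.6 rad (counter-clockwise from above) from its x axis and at +0.6 + pi, a black dot beside each
- entry_mark (a point): the dot on the collar's top at one entry slot, 49 mm from grinder_mouth at +0.6 rad from its x axis (the other dot is opposite). Stops keep a lid in the slots from turning counter-clockwise; clockwise the lugs run under a ledge 4 mm thick
- half_mark (a point): the single black line on the collar's top, 49 mm from grinder_mouth on its +x axis (another is opposite): half-way, the pulse position, where the lid's grip bar ends must point; 0.6 rad clockwise from the entry mark
- lock_mark (a point): the double black line on the collar's top, 49 mm from grinder_mouth at -0.6 rad from its x axis (another is opposite): the lid locks there with a click; 1.2 rad clockwise from the entry mark. The click's balls resist from 0.9 rad on
- lid_center (a point): (sizes in mm) loose grey lid of the grinder, 92 diameter, 46 high, 70 to 130 g, lying right way up on the shelf left or right of the tray; the point is on its axis, 23 above its underside. Bottom to top: plug 73 diameter, 13 high; flange 92 diameter, 5 thick; straight grip bar 56 long (along x), 16 wide, 28 high. It fits with about 2.5 play, its foot bevelled
- lid: (sizes in mm) the lid again, by its underside centre; x along the grip bar, z up. Two lugs, 12 wide, 7 high, reach to 87 diameter at the foot of the plug at +x and -x, below the bar's ends (a white tick on the flange over each), so it enters either way round. Flange down on the collar, this origin is 13 below grinder_mouth; with the lugs still on the ledge, level with it
- switch_ring (a joint): turn in rad, clockwise from above, of the sprung ring in the collar that the lid's lugs push round: 0 when free; reads about 0.1 less than the lid's turn from the entry slots, so 0.5 half-way and 1.1 locked. Its spring (0.05 Nm at 0, 0.09 Nm half-way) turns ring and lid back whenever the lid is let go
- ramekin: white fluted ceramic ramekin, 76 diameter x 42 high, empty; stands on the shelf left or right of the sliding tray, in a spot that the lid might have had; not part of the job (sizes in mm; origin: centre of its underside)
- jar_a: small closed glass jar with a white lid, 45 diameter x 71 high, standing on the shelf behind and to the left of the sliding tray; not part of the job (sizes in mm; origin: centre of its underside)
- jar_b: the same kind of glass jar, standing on the sliding tray's back left part (rides with the tray); not part of the job (sizes in mm; origin: centre of its underside)
- spoon: pink silicone spoon, about 200 long, lying on the shelf far to the right; not part of the job (sizes in mm; origin: centre of its underside)
- snack_box: plastic snack box with latched lid, 172 x 122 x 62 high, on the shelf far to the left; not part of the job (sizes in mm; origin: centre of its underside)
- coffee_pot: small brass coffee pot with a long wooden handle, 76 diameter, rim 82 high, behind and to the right; not part of the job (sizes in mm; origin: centre of its underside)
- tea_glass: tea glass, 60 diameter x 80 high, behind and to the left; not part of the job (sizes in mm; origin: centre of its underside)

How it is judged:
On the way, in this order (a step that is already met when the one before it is completed fails the run):
1. the bolt is shot fully home into its keeper, with the tray fully drawn out (value of joint bolt above 0.0265 m and value of joint tray below 0.008 m), for 0.2 s.
2. the lid is down on the grinder's collar, its lugs in the entry slots (z of lid_center in the frame of grinder_mouth below 0.0135 m and horizontal distance between lid_center and grinder_mouth below 0.005 m and angle between the z axis of lid_center and the z axis of grinder_mouth, either way round below 0.08 rad), for 0.1 s.
3. the lid is twisted to the half-way mark (all of step 2 and value of joint switch_ring between 0.35 and 0.7 rad), for 0.2 s.
At the end, for the whole second after the job is handed in: the bolt is home (over 26.5 of its 30 mm), the tray drawn out within 8 mm, the lid down on the collar (within 3.5 mm of flush, 5 mm of centre, 0.08 rad of level), the switch ring held still between 0.35 and 0.70 rad (half-way is 0.5), and the fingers grip the lid with more than 1 N (all of step 1 and all of step 3 and velocity of joint switch_ring between -0.15 and 0.15 rad/s and contact force between the fingers and lid above 1 N); the arm keeps its last pose, push and grip.
It fails at once if the lid is twisted on into the lock click (switch ring beyond 0.95 rad) (value of joint switch_ring above 0.95 rad).
It fails at once if a bystander is shifted by more than 25 mm (distance of any of ramekin, jar_a, jar_b, spoon, snack_box, coffee_pot, tea_glass from where it was at the start of the episode above 0.025 m).
It also fails if it takes over 58 s, if anything falls off the work surface, if the arm or the gripper's body presses on something with over 40 N, if the wrist force passes 120 N, or if a joint passes its speed limit or range.

## Working session

There is one attempt and no reset: what is moved stays moved. The work goes in short steps, Python scripts to look and compute and a tool call to move; the robot and the scene stay as the last step left them, time stands still between calls to the robot, and variables do not carry over. Pictures are saved under pics/ and viewed, at most 10 in all, crops included, and the job is handed in when it is done.

Besides the shell and the picture viewer there is one more tool, called after "Request:" as name(argument=value, ...) on one line, values as JSON. drive_tool: Moves the arm, as the interface text tells. Its arguments: {"type":"object","properties":{"plan":{"type":"array"},"newtons":{"type":"number"}},"required":["plan"]}

```bash
mkdir -p pics; cat > h.py <<'E'
import numpy as np, cv2
from bench import arm, vision
from scipy.spatial.transform import Rotation as R
def K(c):
    f=200/np.tan(np.radians(c['vertical_fov'])/2)
    return np.array([[f,0,c['cx']],[0,f,c['cy']],[0,0,1]])
def rays(c,px):
    p=cv2.undistortPoints(np.array(px,float).reshape(-1,1,2),K(c),np.array(c['dist_coeffs'],float))[:,0]
    d=np.c_[p[:,0],-p[:,1],-np.ones(len(p))]
    return d@np.array(c['rotation']).T
def onplane(c,px,z):
    d=rays(c,px);o=np.array(c['origin']);return o+d*((z-o[2])/d[:,2])[:,None]
def bydepth(c,px,dep):
    d=rays(c,px);o=np.array(c['origin']);return np.array([o+r*dep[int(v),int(u)] for r,(u,v) in zip(d,px)])
def snap(n,f):
    c=vision.get_calibration(n);im,de=vision.get_image(n)
    cv2.imwrite(f'pics/{f}.png',im[:,:,::-1]);np.savez(f'{f}.npz',im=im,de=de,c=np.array(c,dtype=object));return c,im,de
def load(f):
    z=np.load(f+'.npz',allow_pickle=True);return z['c'].item(),z['im'],z['de']
E
python3 - <<'E'
from h import *
for n in ('top','side'):
    c,im,de=snap(n,n+'0'); print(n,c['origin'],c['vertical_fov'],c['dist_coeffs'])
s=arm.get_state();print(s)
c,im,de=load('top0');cv2.imwrite('pics/top0b.png',cv2.resize(im[:,:,::-1],(800,500)))
E
```

```text
top [0.33807837 0.00507719 1.55919698] 46.97262856907606 [-0.01291939  0.          0.          0.          0.        ]
side [ 0.24705092 -1.02556432  1.50037901] 47.403566979250265 [0.03832332 0.         0.         0.         0.        ]
{'clock': 0.1, 'joint_positions': array([-9.53352158e-01,  2.55686046e-01,  1.07132186e-01, -3.83364482e-04,
       -1.42389204e+00, -2.84610798e-01]), 'joint_velocities': array([-0.00187399, -0.00216466,  0.00394958,  0.00321869, -0.00149621,
       -0.00034004]), 'joint_efforts': array([-2.85680777e-03, -3.87603593e+01,  2.38475204e+01,  5.37794441e+00,
       -3.76304321e-03, -2.48494115e-05]), 'eef_pos': array([ 0.17960033, -0.51938875,  0.23049239]), 'tcp_rot': array([ 5.20253442e-01, -3.09783160e+00, -2.59133782e-03]), 'contact_force': array([ 0.10063907, -0.70107053,  0.16321209]), 'torque': array([ 0.00875936, -0.02220193, -0.07258563]), 'grip_force': 0.0, 'gripper_width': 1.0013436425933464}
```

View pics/top0.png

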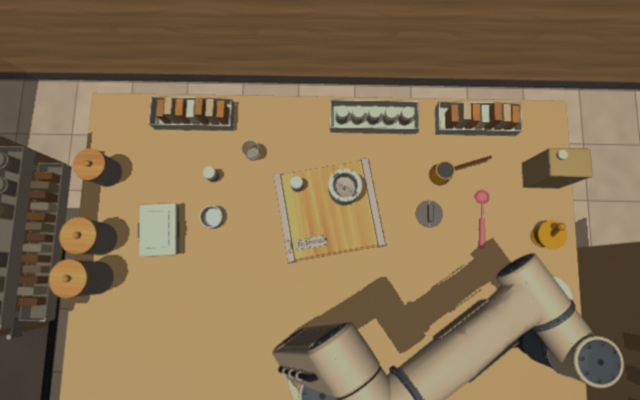

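View pics/side0.png

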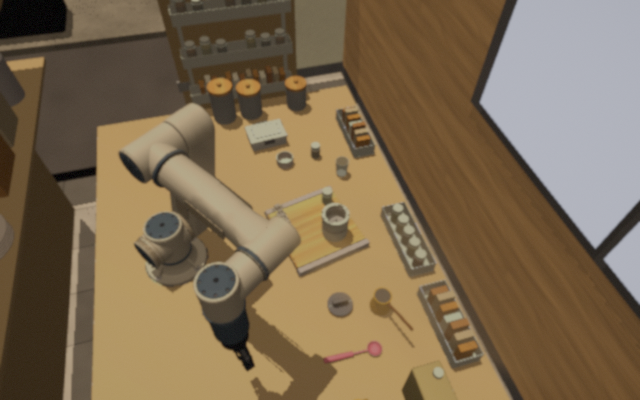

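The top view shows the tray around (330,210), the grinder at (345,186), the bolt near (312,242), the lid at (429,213), the ramekin at (212,217) and the coffee pot at (443,173). I'll enlarge the tray and lid.

```bash
python3 - <<'E'
from h import *
c,im,de=load('top0')
a=cv2.resize(im[150:270,270:390],None,fx=5,fy=5,interpolation=cv2.INTER_CUBIC)[:, :, ::-1]
b=cv2.resize(im[190:236,405:453-8],None,fx=5,fy=5,interpolation=cv2.INTER_CUBIC)[:,:,::-1]
o=np.zeros((600,800,3),np.uint8);o[:600,:600]=a;o[:230,600:800]=b[:230,:200]
cv2.imwrite('pics/c1.png',o)
print(bydepth(c,[(345,186),(429,213),(445,170),(297,184),(212,217),(312,242)],de).round(3))
E
```

```text
[[2.631 2.298 3.852]
 [2.745 2.412 3.966]
 [2.725 2.392 3.946]
 [2.625 2.292 3.846]
 [2.726 2.393 3.947]
 [2.696 2.363 3.917]]
```

View pics/c1.png

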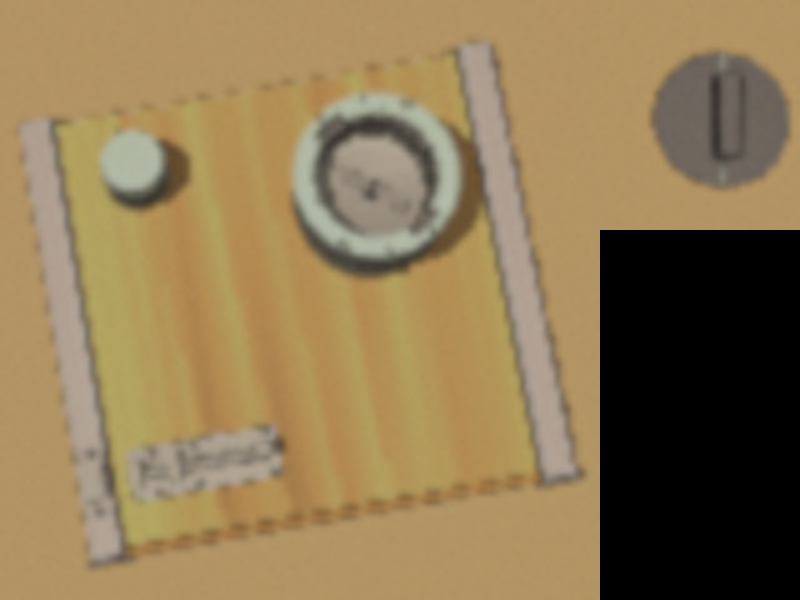

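```bash
python3 - <<'E'
import re
s=open('h.py').read().replace("return d@np.array(c['rotation']).T","M=np.array(c['rotation']);M=R.from_rotvec(M).as_matrix() if M.ndim==1 else M;return d@M.T")
open('h.py','w').write(s)
from h import *
c,im,de=load('top0');print(c['rotation'])
print(bydepth(c,[(345,186),(429,213),(445,170),(297,184),(212,217),(312,242)],de).round(3))
px=lambda u,v:(270+u/5-.4,150+v/5-.4)
lp=lambda u,v:(405+(u-600)/5-.4,190+v/5-.4)
print('collar pts',onplane(c,[px(378,92),px(294,180),px(462,172),px(372,258)],.15).round(4))
print('rails R',onplane(c,[px(458,50),px(540,484)],.03).round(4),'L',onplane(c,[px(56,122),px(124,550)],.03).round(4))
print('knob',onplane(c,[px(278,444)],.07).round(4),'keeper',onplane(c,[px(100,485)],.038).round(4))
print('lid disc',onplane(c,[lp(721,52),lp(723,187),lp(652,120),lp(791,120)],.018).round(4),'bar',onplane(c,[lp(732,72),lp(728,160)],.046).round(4),'ticks',onplane(c,[lp(722,62),lp(722,177)],.018).round(4))
E
```

```text
[ 0.14124544 -0.12323965 -1.5455197 ]
[[ 0.611 -0.063  0.106]
 [ 0.537 -0.344  0.048]
 [ 0.677 -0.392  0.078]
 [ 0.616  0.092  0.098]
 [ 0.514  0.385  0.   ]
 [ 0.434  0.041  0.04 ]]
collar pts [[ 0.6605 -0.0605  0.15  ]
 [ 0.6033 -0.0089  0.15  ]
 [ 0.6105 -0.1134  0.15  ]
 [ 0.5552 -0.0581  0.15  ]]
rails R [[ 0.7184 -0.1203  0.03  ]
 [ 0.4249 -0.1762  0.03  ]] L [[0.6627 0.1523 0.03  ]
 [0.3758 0.0973 0.03  ]]
knob [[ 0.4448 -0.0025  0.07  ]] keeper [[0.4176 0.1139 0.038 ]]
lid disc [[ 0.5855 -0.3507  0.018 ]
 [ 0.4939 -0.3503  0.018 ]
 [ 0.5382 -0.3034  0.018 ]
 [ 0.5401 -0.3969  0.018 ]] bar [[ 0.5677 -0.3513  0.046 ]
 [ 0.509  -0.3475  0.046 ]] ticks [[ 0.5786 -0.3512  0.018 ]
 [ 0.5006 -0.3498  0.018 ]]
```

Request:
drive_tool(plan=[0,0,0,4.1,-1,0,0,0,4.1,-1,-2.24,2.61,0,0,-1,-2.24,2.61,0,0,-1,-2.24,2.61,0,0,-1,-2.24,2.61,0,0,-1,-2.24,2.61,0,0,-1,-2.24,2.61,0,0,-1,-2.24,2.61,0,0,-1,-2.24,2.61,0,0,-1,-2.24,2.61,0,0,-1,-2.24,2.61,0,0,-1,-2.24,2.61,0,0,-1,-2.24,2.61,0,0,-1,-2.24,2.61,1,0,-1,-2.24,2.61,1,0,-1,-2.24,2.61,1,0,-1,-2.24,2.61,0,0,-1], newtons=30)

```text
clock: 1.6
eef_pos: [0.452, -0.0403, 0.1991]
tcp_rot: [0.297, -3.124, -0.001]
contact_force: [0.7, -0.2, 0.0]
gripper_width: -0.0
grip_force: 0.0
```

```bash
cat >> h.py <<'E'
def togo(p,yaw=None):
    "tool-axis shift (cm) to world p, turn (deg) to tool-x yaw (apply turn AFTER shift)"
    s=arm.get_state();r=R.from_rotvec(s['tcp_rot']);M=r.as_matrix();y=np.arctan2(M[1,0],M[0,0])
    print('t',s['clock'],'tcp',s['eef_pos'].round(4),'yaw',round(y,3),'tilt',round(np.arccos(-M[2,2]),3),'F',s['contact_force'].round(1),'T',s['torque'].round(2),'w',round(s['gripper_width'],3),'grip',round(s['grip_force'],1))
    if p is not None: print('shift cm',(r.inv().apply(np.array(p)-s['eef_pos'])*100).round(2))
    if yaw is not None: print('turn deg',np.degrees(-(((yaw-y)+np.pi)%(2*np.pi)-np.pi)).round(2))
E
python3 - <<'E'
from h import *
togo(None,.189-np.pi);snap('wrist','w1')
E
```

```text
t 1.6 tcp [ 0.452  -0.0403  0.1991] yaw -2.952 tilt 0.004 F [ 0.7 -0.2  0. ] T [-0.14 -0.05  0.  ] w -0.0 grip 0.0
turn deg 0.04
```

View pics/w1.png

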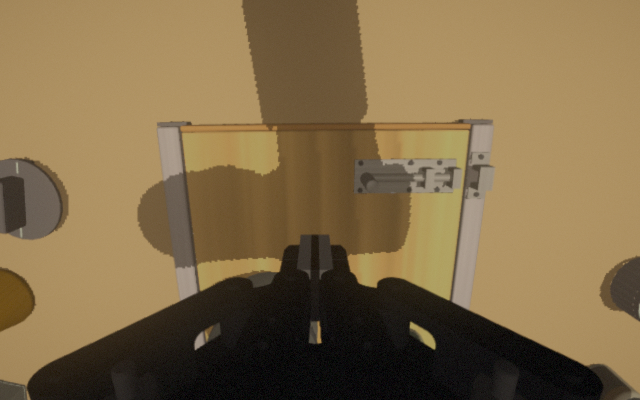

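The wrist view shows the bolt: its knob at about (371,183), the rod running to the keeper at (480,178), and the lid at the left edge. I'll enlarge it.

```bash
python3 - <<'E'
from h import *
c,im,de=load('w1')
cv2.imwrite('pics/c2.png',np.clip(1.8*cv2.resize(im[140:215,340:500],(800,375),interpolation=cv2.INTER_CUBIC)[:,:,::-1].astype(float),0,255).astype(np.uint8))
for z,p in ((.075,(371,184)),(.038+.008,(483,178)),(.03,(184,128)),(.03,(470,128))): print(z,p,onplane(c,[p],z).round(4),bydepth(c,[p],de).round(4))
E
```

```text
0.075 (371, 184) [[0.4376 0.0066 0.075 ]] [[0.4376 0.0066 0.075 ]]
0.046 (483, 178) [[0.4172 0.1164 0.046 ]] [[0.4173 0.1168 0.0454]]
0.03 (184, 128) [[ 0.4264 -0.1714  0.03  ]] [[ 0.4261 -0.1707  0.032 ]]
0.03 (470, 128) [[0.3745 0.0974 0.03  ]] [[0.3743 0.0998 0.025 ]]
```

View pics/c2.png

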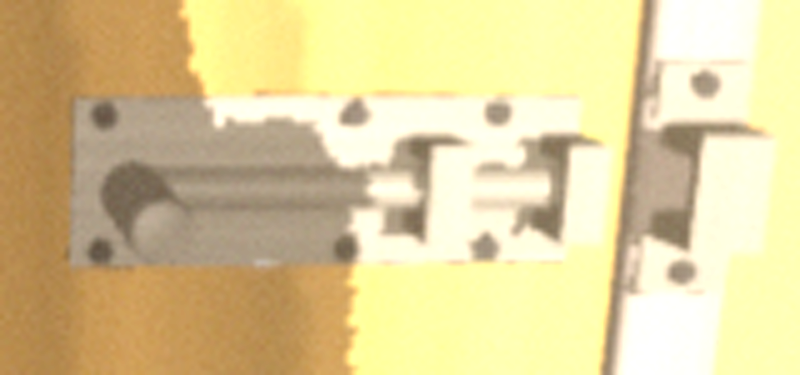

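Request:
drive_tool(plan=[0.4,0,3.6,0,-1,0,0,3.6,0,-1,0,0,3.6,0,-1,0,0,2.8,0,-1,0,0,1.1,0,-1,0,1.5,0,0,-1,0,0.8,0,0,-1,0,0.6,0,0,-1,0,0.6,0,0,-1,0,0.6,0,0,-1,0,0.6,0,0,-1,0,0.4,0,0,-1,0,0.4,0,0,-1])

```text
clock: 2.73
eef_pos: [0.4386, 0.0115, 0.0546]
tcp_rot: [-0.298, 3.127, -0.0]
contact_force: [0.6, -1.2, -0.0]
gripper_width: 0.002
grip_force: 0.9
```

```bash
python3 - <<'E'
from h import *
togo([.439,.0075,.052]);
c,im,de=snap('wrist','w2')
cv2.imwrite('pics/w2.png',np.clip(1.6*im[:,:,::-1].astype(float),0,255).astype(np.uint8))
E
```

```text
t 2.7333 tcp [0.4386 0.0115 0.0546] yaw -2.952 tilt 0.0 F [ 0.6 -1.2 -0. ] T [-0.6  0.1  0. ] w 0.002 grip 0.9
shift cm [ 0.04 -0.4   0.26]
```

View pics/w2.png

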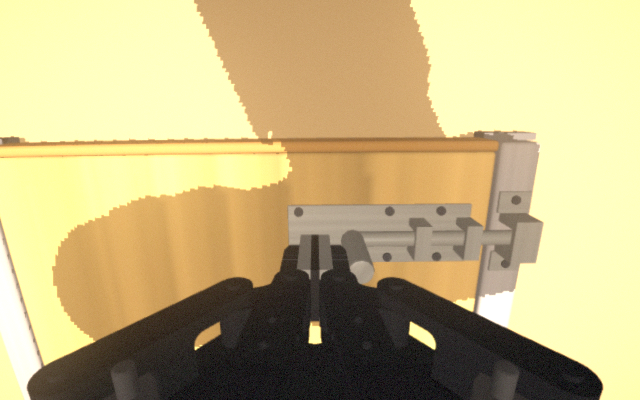

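The fingers are against the knob at (355,255), and the rod has reached the keeper at (525,240). I'll push on to the stop.

Request:
drive_tool(plan=[0,0.3,0,0,-1,0,0.2,0,0,-1,0,0.2,0,0,-1,0,0,0,0,-1])

```text
clock: 3.12
eef_pos: [0.4377, 0.0158, 0.0546]
tcp_rot: [0.3, -3.127, 0.007]
contact_force: [4.1, -13.3, -0.0]
gripper_width: 0.002
grip_force: 6.6
```

```bash
python3 - <<'E'
from h import *
togo([.439,.0075,.052])
E
```

```text
t 3.1167 tcp [0.4377 0.0158 0.0546] yaw -2.95 tilt 0.005 F [  4.1 -13.3  -0. ] T [-4.36 -1.39 -0.02] w 0.002 grip 6.6
shift cm [ 0.04 -0.84  0.27]
```

Request:
drive_tool(plan=[0,-0.7,0,0,-1,0,-2,0,0,-1,0,0,-3.6,0,-1,0,0,-3.6,0,-1,0,0,-3.6,0,0,0,-1,-3.6,0,0,-0.3,-3.5,0,0,0,-0.3,-3.5,0,0,0,-0.3,-3.5,0,0,0,-0.3,-3.5,0,0,0,-0.3,-3.5,0,0,0,-0.3,-3.5,0,0,0,-0.3,-3.5,0,0,0,-0.3,-3.5,0,0,0,-0.3,-3.5,0,0,0,-0.3,-2.7,0,0,0,0,0,0,6.3,0,0,0,0,6.3,0,0,0,0,0,0])

```text
clock: 4.7
eef_pos: [0.5383, -0.349, 0.1974]
tcp_rot: [-0.055, -3.141, -0.002]
contact_force: [-0.5, -0.4, 0.9]
gripper_width: 0.501
grip_force: 0.0
```

```bash
python3 - <<'E'
from h import *
togo([.540,-.3505,.2],-np.pi-.025)
c,im,de=snap('wrist','w3')
E
```

```text
t 4.7 tcp [ 0.5383 -0.349   0.1974] yaw 3.106 tilt 0.001 F [-0.5 -0.4  0.9] T [ 0.04 -0.01  0.01] w 0.501 grip 0.0
shift cm [-0.18 -0.14 -0.26]
turn deg -0.58
```

View pics/w3.png

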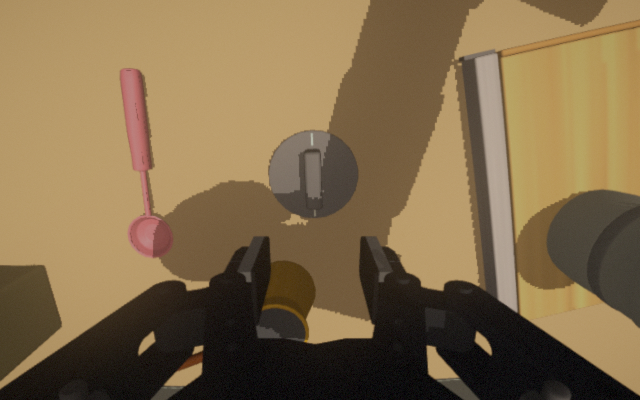

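The lid is at (313,174), with ticks at (312,139) and (316,212), and the bar is nearly upright between the open fingers.

```bash
python3 - <<'E'
from h import *
c,im,de=load('w3')
t=onplane(c,[(312,139),(316,212)],.018);d=t[0]-t[1];print(t.round(4),'yaw',np.arctan2(d[1],d[0]),np.linalg.norm(d))
q=onplane(c,[(269,174),(358,174),(313,130),(313,219)],.018);print(q.round(4),(q[0]+q[1])[1]/2,(q[2]+q[3])[0]/2)
# plane-top mask by height: bar top
v,u=np.mgrid[140:220,260:365];P=bydepth(c,list(zip(u.ravel(),v.ravel())),de)
b=P[(P[:,2]>.04)&(P[:,2]<.05)];m=b.mean(0);w,V=np.linalg.eigh(np.cov(b[:,:2].T));print('bar',len(b),m.round(4),'yaw',np.arctan2(V[1,1],V[0,1]),np.sqrt(12*w))
f=P[(P[:,2]>.012)&(P[:,2]<.024)];print('flange',(f.min(0)/2+f.max(0)/2).round(4),np.ptp(f,0).round(3))
togo([.540,-.3505,.045-.019+.0],-np.pi-.025)
E
```

```text
[[ 0.5005 -0.3493  0.018 ]
 [ 0.5764 -0.3479  0.018 ]] yaw -3.1230625959246177 0.07590161656424972
[[ 0.5342 -0.3943  0.018 ]
 [ 0.5373 -0.3038  0.018 ]
 [ 0.4918 -0.348   0.018 ]
 [ 0.5841 -0.3513  0.018 ]] -0.34905848564959374 0.5379219284345725
bar 975 [ 0.5358 -0.3497  0.0453] yaw -3.1399302836677982 [0.01570172 0.05516543]
flange [ 0.5415 -0.3499  0.0184] [0.082 0.091 0.007]
t 4.75 tcp [ 0.5383 -0.3486  0.1977] yaw 3.113 tilt 0.001 F [0.2 0.4 0.3] T [ 0.03 -0.01 -0.05] w 0.501 grip 0.0
shift cm [-0.18 -0.2  17.17]
turn deg -0.21
```

Request:
drive_tool(plan=[0,-0.1,3.6,-2.1,0,0,0,3.6,0,0,0,0,3.6,0,0,0,0,3.6,0,0,0,0,2.2,0,0,0,0,1.0,0,0,0,0,0,0,-1,0,0,0,0,-1,0,0,0,0,-1,0,0,0,0,-1,0,0,0,0,-1], newtons=60)

```text
clock: 5.67
eef_pos: [0.5393, -0.3499, 0.0241]
tcp_rot: [-0.011, 3.139, -0.002]
contact_force: [0.3, 0.7, 3.4]
gripper_width: 0.171
grip_force: 60.7
```

```bash
python3 - <<'E'
from h import *
togo([.608,-.061,.2])
E
```

```text
t 5.6667 tcp [ 0.5393 -0.3499  0.0241] yaw -3.135 tilt 0.003 F [0.3 0.7 3.4] T [ 0.25 -0.1  -0.02] w 0.171 grip 60.7
shift cm [ -7.13  28.82 -17.6 ]
```

Request:
drive_tool(plan=[0,0,-1,0,-1,0,0,-3.3,-6.4,-1,0,0,-3.3,-6.4,-1,0,0,-3.3,-6.4,-1,0,0,-3.3,-6.4,-1,0,0,-3.3,-6.4,-1,0,0,-3.3,-6.4,-1,0,0,0,-6.4,-1,-3.43,1.55,0,0,-1,-3.43,1.55,0,0,-1,-3.43,1.55,0,0,-1,-3.43,1.55,0,0,-1,-3.43,1.55,0,0,-1,-3.43,1.55,0,0,-1,-3.43,1.55,0,0,-1,-3.43,1.55,0,0,-1,-3.43,1.55,0,0,-1,-3.43,1.55,0,0,-1,0,0,0,0,-1,0,0,0,0,-1])

```text
clock: 7.33
eef_pos: [0.6703, 0.0052, 0.2306]
tcp_rot: [-1.211, 2.899, 0.0]
contact_force: [-1.0, -0.4, -0.8]
gripper_width: 0.168
grip_force: 60.3
```

```bash
python3 - <<'E'
from h import *
togo([.608,-.061,.2],.789-np.pi)
c,im,de=snap('wrist','w4')
a=im[:,:,::-1]
o=np.vstack([cv2.resize(a[60:360,120:520],(800,600))])
cv2.imwrite('pics/c4.png',np.clip(1.3*o.astype(float),0,255).astype(np.uint8))
E
```

```text
t 7.3333 tcp [0.6703 0.0052 0.2306] yaw -2.35 tilt 0.0 F [-1.  -0.4 -0.8] T [-0.15  0.06  0.  ] w 0.168 grip 60.3
shift cm [ 9.09 -0.22  3.06]
turn deg 0.15
```

View pics/c4.png

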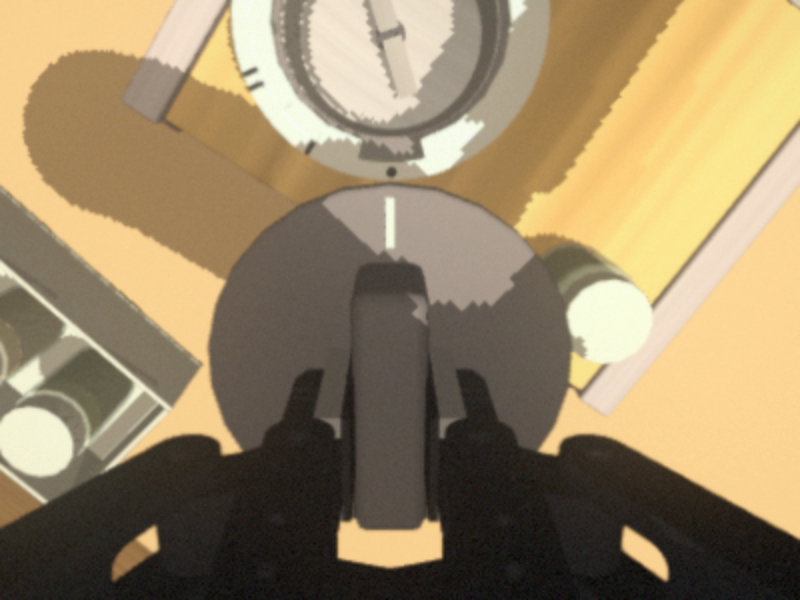

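The lid is held level, with its tick at (390,222) in the crop. The near entry dot at (391,172) lines up with it, and the lock and half marks are at (252,78) and (310,148). I'll fit the collar and flange circles from depth.

```bash
cat > fit.py <<'E'
from h import *
from scipy.optimize import least_squares
def fit(P,r,x0):
    h=cv2.convexHull(P[:,:2].astype(np.float32))[:,0].astype(float)
    f=lambda q:np.hypot(h[:,0]-q[0],h[:,1]-q[1])-r
    s=least_squares(f,x0,loss='soft_l1',f_scale=.001);return s.x,np.median(np.abs(f(s.x))),len(h)
E
python3 - <<'E'
from fit import *
c,im,de=load('w4')
s=arm.get_state();T=s['eef_pos'];M=R.from_rotvec(s['tcp_rot']).as_matrix()
v,u=np.mgrid[0:300,180:480];P=bydepth(c,list(zip(u.ravel(),v.ravel())),de)
hz=np.histogram(P[:,2],bins=np.arange(.13,.27,.004));print([(round(e,3),n) for n,e in zip(*hz)])
near=np.hypot(*(P[:,:2]-[.608,-.061]).T)<.058
col=P[near&(abs(P[:,2]-.15)<.006)]
fl=P[(np.hypot(*(P[:,:2]-T[:2]).T)<.06)&(abs(P[:,2]-(T[2]-.0241+.018))<.006)]
g,e,n=fit(col,.052,[.608,-.061]);print('grinder',g.round(4),e,n,col[:,2].mean())
l,e,n=fit(fl,.046,T[:2]);print('lid',l.round(4),e,n,fl[:,2].mean())
cr=lambda a,b:(120+a/2-.25,60+b/2-.25)
tk=onplane(c,[cr(390,198),cr(390,246)],fl[:,2].mean());d=onplane(c,[cr(391,172)],.15)[0]
print('tick',tk.round(4),'dot',d.round(4))
L=lambda p:((p-T[:2])@M[:2,:2]*100).round(2)
print('tool cm: lid',L(l),'grinder',L(g),'dot',L(d[:2]),'tick',L(tk[:,:2]))
dd=d[:2]-g;print('dot ang',np.arctan2(dd[1],dd[0]),np.hypot(*dd))
E
```

```text
[(np.float64(0.13), np.int64(83)), (np.float64(0.134), np.int64(1854)), (np.float64(0.138), np.int64(63)), (np.float64(0.142), np.int64(65)), (np.float64(0.146), np.int64(4891)), (np.float64(0.15), np.int64(2769)), (np.float64(0.154), np.int64(0)), (np.float64(0.158), np.int64(0)), (np.float64(0.162), np.int64(0)), (np.float64(0.166), np.int64(0)), (np.float64(0.17), np.int64(0)), (np.float64(0.174), np.int64(0)), (np.float64(0.178), np.int64(0)), (np.float64(0.182), np.int64(0)), (np.float64(0.186), np.int64(0)), (np.float64(0.19), np.int64(0)), (np.float64(0.194), np.int64(0)), (np.float64(0.198), np.int64(0)), (np.float64(0.202), np.int64(0)), (np.float64(0.206), np.int64(0)), (np.float64(0.21), np.int64(0)), (np.float64(0.214), np.int64(0)), (np.float64(0.218), np.int64(39)), (np.float64(0.222), np.int64(13766)), (np.float64(0.226), np.int64(78)), (np.float64(0.23), np.int64(88)), (np.float64(0.234), np.int64(170)), (np.float64(0.238), np.int64(269)), (np.float64(0.242), np.int64(300)), (np.float64(0.246), np.int64(432)), (np.float64(0.25), np.int64(3668)), (np.float64(0.254), np.int64(350)), (np.float64(0.258), np.int64(278)), (np.float64(0.262), np.int64(246))]
grinder [ 0.606  -0.0591] 0.0002131906473920725 71 0.1496790093124079
lid [0.6691 0.0045] 9.147415113232998e-05 49 0.22429581705383556
tick [[ 0.6391 -0.0257  0.2243]
 [ 0.6471 -0.0176  0.2243]] dot [ 0.6404 -0.0238  0.15  ]
tool cm: lid [0.01 0.13] grinder [8.97 0.14] dot [4.04 0.17] tick [[4.27 0.13]
 [3.13 0.13]]
dot ang 0.7974774518795299 0.04930448464071354
```

Request:
drive_tool(plan=[3.6,0,0,0,-1,3.4,0,0,0,-1,1.96,0,0,0,-1,0,0,2.5,0,-1,0,0,2.2,0,-1,0,0,0,0,-1,0,0,0,0,-1])

```text
clock: 7.97
eef_pos: [0.606, -0.0619, 0.1835]
tcp_rot: [1.204, -2.9, 0.0]
contact_force: [0.6, -0.5, -0.4]
gripper_width: 0.174
grip_force: 60.3
```

```bash
python3 - <<'E'
from fit import *
s=arm.get_state();T=s['eef_pos'];d=0.01*np.array([8.96,.01])
# lid centre in tool (0.01,.13) cm measured at old pose; grinder world (0.606,-0.0591)
M=R.from_rotvec(s['tcp_rot']).as_matrix();t=np.array([.606,-.0591])-M[:2,:2]@np.array([.0001,.0013])
togo([*t,.161],.793-np.pi)
E
```

```text
t 7.9667 tcp [ 0.606  -0.0619  0.1835] yaw -2.355 tilt 0.002 F [ 0.6 -0.5 -0.4] T [-0.01 -0.08 -0.02] w 0.174 grip 60.3
shift cm [-0.21  0.06  2.25]
turn deg -0.34
```

Request:
drive_tool(plan=[0,0,0,0,-1,0,0,0,0,-1])

```text
clock: 8.13
eef_pos: [0.6079, -0.0609, 0.1853]
tcp_rot: [-1.205, 2.898, -0.002]
contact_force: [-1.0, 0.1, -0.4]
gripper_width: 0.176
grip_force: 60.3
```

```bash
python3 - <<'E'
from fit import *
togo([.6069,-.0601,.161],.793-np.pi)
c,im,de=snap('wrist','w5')
cv2.imwrite('pics/c5.png',np.clip(1.3*cv2.resize(im[100:300,190:450,::-1],(780,600)).astype(float),0,255).astype(np.uint8))
togo([.6069,-.0601,.161])
T=arm.get_state()['eef_pos']
v,u=np.mgrid[60:300,180:480];P=bydepth(c,list(zip(u.ravel(),v.ravel())),de)
fl=P[(np.hypot(*(P[:,:2]-T[:2]).T)<.06)&(abs(P[:,2]-(T[2]-.006))<.005)]
l,e,n=fit(fl,.046,T[:2]);print('lid',l.round(4),e,n,fl[:,2].mean())
near=(np.hypot(*(P[:,:2]-[.606,-.059]).T)<.058)&(abs(P[:,2]-.15)<.005);g,e,n=fit(P[near],.052,[.606,-.059]);print('grinder',g.round(4),e,n)
M=R.from_rotvec(arm.get_state()['tcp_rot']).as_matrix()
for G in (g,np.array([.606,-.0591])): print('move',((G-l)@M[:2,:2]*100).round(2))
E
```

```text
t 8.1333 tcp [ 0.6079 -0.0609  0.1853] yaw -2.353 tilt 0.003 F [-1.   0.1 -0.4] T [ 0.08 -0.06  0.02] w 0.176 grip 60.3
shift cm [0.02 0.14 2.43]
turn deg -0.28
t 8.1833 tcp [ 0.6078 -0.0607  0.1851] yaw -2.353 tilt 0.003 F [ 0.6  0.5 -0.6] T [0.05 0.01 0.02] w 0.172 grip 60.3
shift cm [0.03 0.11 2.41]
lid [ 0.6067 -0.0617] 0.00010978318006549942 55 0.17898510671519513
grinder [ 0.6059 -0.0591] 5.359072517827773e-05 47
move [-0.13  0.24]
move [-0.13  0.23]
```

View pics/c5.png

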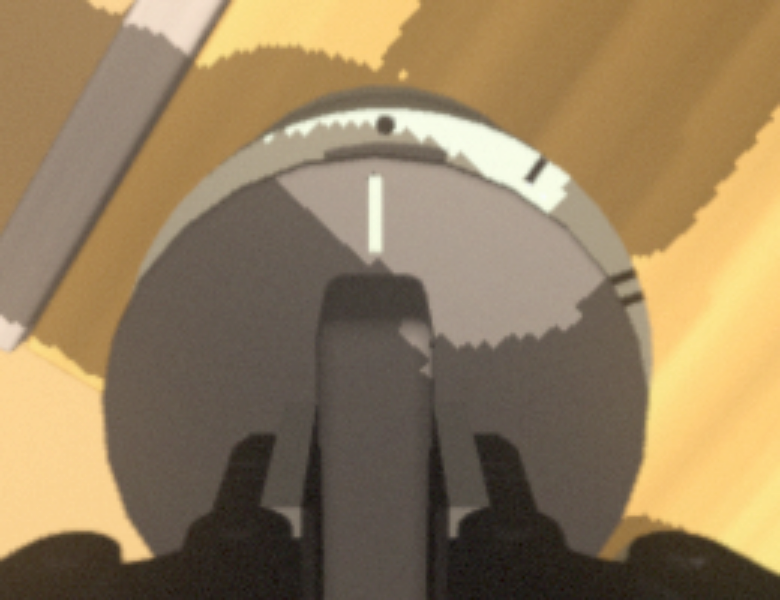

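The tick at (375,215) sits a little left of the dot at (385,125), which agrees with the fit's correction of (-0.13, +0.23) cm. I'll correct by that and lower the lid.

Request:
drive_tool(plan=[-0.13,0.23,0,0,-1,0,0,0.6,0,-1,0,0,0.5,0,-1,0,0,0.5,0,-1,0,0,0,0,-1])

```text
clock: 8.6
eef_pos: [0.6054, -0.0579, 0.1655]
tcp_rot: [1.205, -2.898, -0.002]
contact_force: [-1.3, -0.6, -1.5]
gripper_width: 0.173
grip_force: 60.3
```

```bash
python3 - <<'E'
from h import *
togo([.6069,-.0601,.161],.793-np.pi)
E
```

```text
t 8.6 tcp [ 0.6054 -0.0579  0.1655] yaw -2.353 tilt 0.003 F [-1.3 -0.6 -1.5] T [-0.01  0.01  0.01] w 0.173 grip 60.3
shift cm [ 0.05 -0.27  0.45]
turn deg -0.27
```

Request:
drive_tool(plan=[0,0,0.3,0,-1,0,0,0.3,0,-1,0,0,0.15,0,-1,0,0,0,0,-1,0,0,0,0,-1])

```text
clock: 9.02
eef_pos: [0.6066, -0.0581, 0.161]
tcp_rot: [-1.206, 2.899, -0.001]
contact_force: [-2.1, 0.5, 5.5]
gripper_width: 0.169
grip_force: 61.1
```

```bash
python3 - <<'E'
from fit import *
togo(None,.793-np.pi)
c,im,de=snap('wrist','w6');T=arm.get_state()['eef_pos']
v,u=np.mgrid[60:300,180:480];P=bydepth(c,list(zip(u.ravel(),v.ravel())),de)
fl=P[(np.hypot(*(P[:,:2]-T[:2]).T)<.06)&(abs(P[:,2]-(T[2]-.006))<.004)]
A=np.c_[fl[:,:2]-fl[:,:2].mean(0),np.ones(len(fl))];print('flange z',fl[:,2].mean(),'slope',np.linalg.lstsq(A,fl[:,2],rcond=None)[0])
E
```

```text
t 9.0167 tcp [ 0.6066 -0.0581  0.161 ] yaw -2.353 tilt 0.002 F [-2.1  0.5  5.5] T [0.43 0.83 0.02] w 0.169 grip 61.1
turn deg -0.25
flange z 0.15470117695964705 slope [0.00170997 0.00203673 0.15470118]
```

Request:
drive_tool(plan=[0,0,0,4,-1,0,0,0,5,-1,0,0,0,5,-1,0,0,0,5,-1,0,0,0,5,-1,0,0,0,5,-1,0,0,0,5,-1,0,0,0,0,-1,0,0,0,0,-1,0,0,0,0,-1])

```text
clock: 9.9
eef_pos: [0.6072, -0.0589, 0.1611]
tcp_rot: [-0.31, 3.124, -0.003]
contact_force: [2.3, -2.6, 6.7]
gripper_width: 0.173
grip_force: 61.1
```

```bash
python3 - <<'E'
from fit import *
togo(None,.189-np.pi)
c,im,de=snap('wrist','w7');T=arm.get_state()['eef_pos']
v,u=np.mgrid[60:300,180:480];P=bydepth(c,list(zip(u.ravel(),v.ravel())),de)
fl=P[(np.hypot(*(P[:,:2]-T[:2]).T)<.06)&(abs(P[:,2]-(T[2]-.006))<.004)]
l,e,n=fit(fl,.046,T[:2])
A=np.c_[fl[:,:2]-fl[:,:2].mean(0),np.ones(len(fl))];print('lid',l,'flange z',fl[:,2].mean(),'slope',np.linalg.lstsq(A,fl[:,2],rcond=None)[0])
cv2.imwrite('pics/c7.png',np.clip(1.3*cv2.resize(im[60:360,120:520,::-1],(800,600)).astype(float),0,255).astype(np.uint8))
E
```

```text
t 9.9 tcp [ 0.6072 -0.0589  0.1611] yaw -2.944 tilt 0.003 F [ 2.3 -2.6  6.7] T [-1.1  -0.22 -0.01] w 0.173 grip 61.1
turn deg 0.51
lid [ 0.60021534 -0.06030089] flange z 0.15471211222057168 slope [0.00345925 0.00065561 0.15471211]
```

View pics/c7.png

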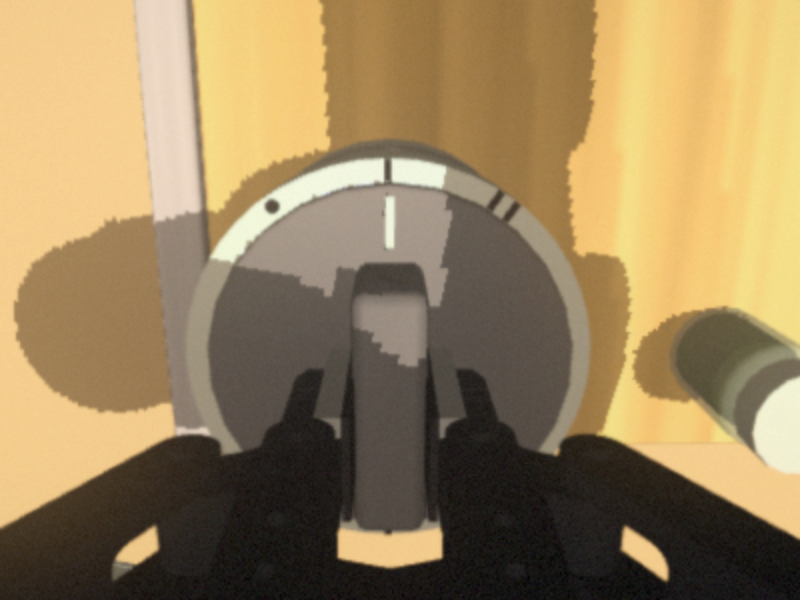

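The white tick at (390,222) points at the half-way line at (388,170). The flange is flush and level and the grip holds 61 N, so I'm handing in.

```bash
python3 -c "
from bench import arm
print(arm.hand_in())"
```

```text
the job is handed in; nothing more can be done
None
```

I pushed the bolt home to its stop, seated the lid flush in its slots, twisted it to the half-way mark and handed in with the lid still gripped at 61 N; no verdict came back, and I didn't look at the bolt or the bystanders again before handing in.

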